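# Aim the filling chute at the widest cup and open its gate

### The arm

A 6-joint arm with a two-finger parallel gripper is mounted at the origin on a cart in front of the work surface, level with it; the furniture and walls round the work are solid. World frame = base frame: x ahead of the robot, y to its left, z up, the work surface at z = 0. Lengths are in mm, angles in rad, forces in N, time in s.
With the tool pointing down it reaches from about 225 to 725 mm from the base axis. Payload 3.1 kg.
Tool frame: the origin (TCP) lies between the finger pads; the fingertips stand 25 mm ahead of it and the grasp point (between the pads) lies 6 mm ahead of it; x points along the fingers, z is the direction in which the jaws open and shut, and the axes are right-handed (so a half turn about x gives the same grasp; the last joint's range is limited). The gripper opens to 85 mm and grips with 20 to 120 N. Pads are 22 mm wide; open, the fingers measure 114 mm over their backs; the gripper's body (76 mm by 85 mm) begins 54 mm behind the grasp point. The pads swing forward as they close: fully open they stand 13 mm farther back than shut.
Start: joints at [-1.279, 0.048, 0.099, 1.622, 0, 1.443], TCP at [213.963, -479.413, 256.312] pointing down, gripper open.
Joint ranges: [-2.91, 2.91], [-0.99, 1.94], [-1.21, 1.42], [-2.12, 2.29], [-1.49, 1.47], [-3.14, 3.14]. Speed limits (rad/s): [2.79, 2.79, 3.14, 3.14, 3.14, 3.14].

### API

Orientations are given as a unit quaternion [w, x, y, z].
In Python, from cell import bot gives the robot as it stands. The module is installed in compiled form; this text tells all that it offers.
- The arm moves only by the tool step_arm, never from a script. Its argument "increments" is a list that holds one entry, the list of rows, each a list of 5 numbers: the shift along the tool's x, y, z in units of 30 mm (1.0 is 30 mm), then the turn about the tool's x in units of 5 degrees (1.0 is 5 degrees), then the opening, from 0 (shut) to 1 (fully open). A call has 1 to 8 rows; each row shifts and turns the pose as measured when the row begins, along the tool's axes as they then stand; what a row does not reach is not made up. A row lasts 1/12 s, in which the tool goes at most 41.7 mm and 7.16 degrees, less where a joint would pass 70% of its speed; a pose out of reach is approached as far as the arm can. A call is refused whole if a number of a shift passes 1 or a number of a turn 1, either way. A call with a gripper value outside its range is refused whole. The fingers move at their own pace and stop on an object; the grip force is fixed at half the most. Time passes only in rows, so rows that do not move let the fingers close. It gives the time, the measured TCP pose, the force and the opening at its end, in the units of the state.
- bot.get_obs(): the state, without advancing time (a new reading comes with each control period).
- bot.read_camera(name): name is "scene" or "top" or "wrist"; returns the picture (420x560x3 uint8, blue, green, red); there is no depth.
- bot.get_calibration(name): a dict with "mtx" (3x3 intrinsics, pixels), "world_from_camera" (4x4, takes a point from camera to world coordinates); the wrist camera has in their place "T_tool_cam" (4x4, takes a point from camera to tool coordinates, whose origin is the TCP and whose axes are the tool frame's). Camera axes: x right, y up, looking along -z (the intrinsics and any distortion apply to the point x, -y, -z); pixel columns grow to the right and rows downward; lengths in mm; the calibration is good to about 2 mm. The wrist camera is an equidistant fisheye: a pixel r from the principal point sees the ray r / f radians off the axis. A picture is of the moment at which its call begins: read the wrist's pose just before it. get_calibration takes no time and is no camera call.
- bot.sign_off(): hands the job in, once; it reports no verdict.
The state is a dict: "time": time; "q": joint angles; "qd": joint speeds; "joint_torque": joint torques, N m; "ee_pos": TCP position; "orientation": TCP orientation; "ft_force": force on the tool from outside, world axes, zero at the start; "wrist_torque": the same for the moment, N m; "finger_gap": opening from 0.0 (shut) to 1.0 (fully open).
Only numpy, scipy, OpenCV 4.12 (cv2) and the standard library are available. Lean on these libraries where they do the work, as an engineer would, in place of code of your own. Each camera call takes 0.05 s, during which the arm holds its last target.

### The job

Get the tablet filling stand ready for the next batch: push the swivelling chute round with a fingertip until the lower end of its drop tube is centred over the widest of the three open cups and leave it at rest there, and only then push the gate lever under the funnel round to its fully open stop. Only push, do not lift or shift the cups, and leave the other things as they stand.

Things in the scene. Friction and masses are not known exactly. Their poses are not given: they have to be found in the camera images.
- stand: Fixed filling stand: round grey foot (116 mm across, 12 mm high at its middle), upright post, and at its top an open steel funnel 90 mm across whose rim is 235 mm above the table. Origin: centre of the foot's underside, on the table; chute and gate lever both turn about the upright z axis through it. Its z axis is up; its x axis is within 0.2 rad of straight ahead of the robot, so its -x side, where the cups stand, is the near side.
- chute (a joint): Angle of the swivelling chute (rad), free from -1.2 to 1.85, about the stand's z axis, positive anticlockwise seen from above. At 0 the chute points along the stand's -x axis; at +1.57 along the stand's -y axis (in general along (-cos q, -sin q) in the stand's frame). It turns stiffly (about 1 N at its peg), has no spring and stays where it is left. It starts parked between 1.35 and 1.7.
- chute_outlet (a point): Centre of the lower end of the drop tube (upright aluminium tube, 24 mm in diameter, 50 to 181 mm above the table, widening to 31 mm at its top) at the chute's outer end, 125 mm from the stand's axis, 50 mm above the table (the outlet). The aluminium trough behind it is 28 mm wide and lies between 160 and 195 mm above the table.
- chute_peg (a point): Centre of the exposed upright steel push peg on the chute, 95 mm from the stand's axis, 218 mm above the table. Peg 10 mm in diameter, bare from 188 to 218 mm above the table, topped by a black ball 16 mm across whose top is at 234 mm. Push the peg sideways to turn the chute.
- gate (a joint): Angle of the gate lever (rad), 0 = closed (start), 1.2 = fully open, at a hard stop. Positive is anticlockwise seen from above. The lever lies under the funnel and sticks out on the far side of the stand; closed it points 0.55 rad clockwise of the stand's +x axis, open 0.65 rad anticlockwise of it. Stiff (about 1 N at its peg), no spring, stays where it is left.
- gate_peg (a point): Upright push peg of the gate lever, 80 mm from the stand's axis, this point 218 mm above the table. Peg 10 mm in diameter, bare from 196 to 218 mm, black ball 16 mm across on top, its top at 234 mm.
- wide_cup: The widest of three loose open white ceramic cups: 72 mm across the rim, 34 mm high, wall 3 mm. Origin: centre of its underside, z up. It stands below the circle that the chute's outlet sweeps, at a chute angle somewhere between about -0.55 and 0.85, in any of the three places.
- middle_cup: Cup of the same kind, 54 mm across the rim, 38 mm high. Origin: centre of its underside.
- narrow_cup: Cup of the same kind, 40 mm across the rim, 42 mm high. Origin: centre of its underside.
- jar: Bystander: small white-lidded jar 48 mm across, 40 mm high, behind the stand. Origin: centre of its underside.
- big_jar: Bystander: jar with a black lid, 63 mm across, 66 mm high, behind the stand. Origin: centre of its underside.
- lot_stamp: Bystander: small hand stamp, 20 x 32 mm, 54 mm high, standing behind the green press. Origin: centre of its underside.

How it is judged:
By the outcome, as a careful person would: the job done as asked, in the order asked, and still so for the second after the job is handed in, with the robot touching nothing.
It also fails if it takes over 58 s, if anything falls off the work surface, if the arm or the gripper's body presses on something with over 40 N, if the wrist force passes 120 N, or if a joint passes its speed limit or range.

## Working session

There is one attempt and no reset: what is moved stays moved. The work goes in short steps, Python scripts to look and compute and a tool call to move; the robot and the scene stay as the last step left them, time stands still between calls to the robot, and variables do not carry over. Pictures are saved under pics/ and viewed, and the job is handed in when it is done.

Besides the shell and the picture viewer there is one more tool, called after "Call:" by a JSON object that holds its "method" and its "body", one argument or row to a line. step_arm: Moves the arm, as the interface text tells. Its arguments: {"type":"object","properties":{"increments":{"type":"array","items":{"type":"array","items":{"type":"array","items":{"type":"number"}}}}},"required":["increments"]}

```bash
mkdir -p pics; ls; python3 - <<'E'
from cell import bot
import cv2,numpy as np
o=bot.get_obs();print(o)
for n in("scene","top","wrist"):
    cv2.imwrite(f"pics/{n}0.png",bot.read_camera(n));print(n,bot.get_calibration(n))
E
```

```text
pics
{'time': 0.0, 'q': array([-1.27880217e+00,  4.87530713e-02,  9.75761732e-02,  1.62200750e+00,
        1.27520086e-05,  1.44301328e+00]), 'qd': array([-6.61024829e-04,  1.00202776e-03,  2.91197852e-03, -3.36142509e-04,
        1.51305021e-05, -5.14735581e-04]), 'joint_torque': array([-3.22833748e-04, -3.38785708e+01,  3.20012891e+01,  2.03148869e-02,
       -2.54905517e-04, -1.55318627e-06]), 'ee_pos': array([ 213.80455116, -478.8774172 ,  255.10503523]), 'orientation': array([ 0.59256106,  0.3854008 ,  0.59384317, -0.38430184]), 'ft_force': array([-0.81848116,  1.17971474,  0.51952211]), 'wrist_torque': array([-0.01725255, -0.00106656, -0.03801397]), 'finger_gap': 1.0000139980411276}
scene {'mtx': array([[497.37726974,   0.        , 280.70224122],
       [  0.        , 497.37726974, 209.50089028],
       [  0.        ,   0.        ,   1.        ]]), 'world_from_camera': array([[-2.54178836e-01, -7.52987342e-01,  6.06962257e-01,
         1.11639885e+03],
       [ 9.67105109e-01, -1.91366500e-01,  1.67590485e-01,
         5.61616690e+00],
       [-1.00412709e-02,  6.29594254e-01, 
[... 484 characters left out ...]
2],
       [ 3.82112013e-03,  2.92110736e-01,  9.56376870e-01,
         9.78144760e+02],
       [ 0.00000000e+00,  0.00000000e+00,  0.00000000e+00,
         1.00000000e+00]])}
wrist {'mtx': array([[325.1922621 ,   0.        , 283.19878548],
       [  0.        , 325.1922621 , 214.97589923],
       [  0.        ,   0.        ,   1.        ]]), 'T_tool_cam': array([[ 1.15453527e-03,  2.68710109e-01, -9.63220403e-01,
        -1.16368691e+02],
       [-7.24183853e-04,  9.63221017e-01,  2.68709412e-01,
         6.73496685e+01],
       [ 9.99999071e-01,  3.87314170e-04,  1.30666815e-03,
        -1.24483544e+00],
       [ 0.00000000e+00,  0.00000000e+00,  0.00000000e+00,
         1.00000000e+00]])}
```

View pics/top0.png

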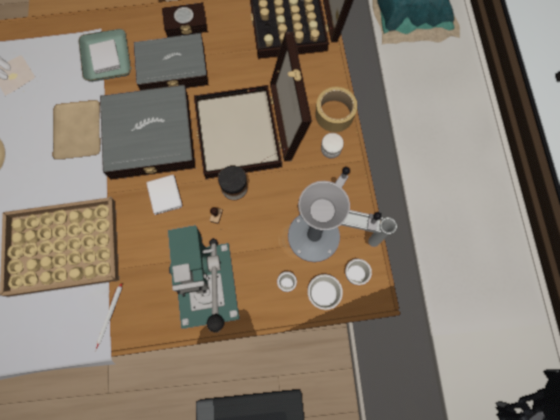

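View pics/scene0.png

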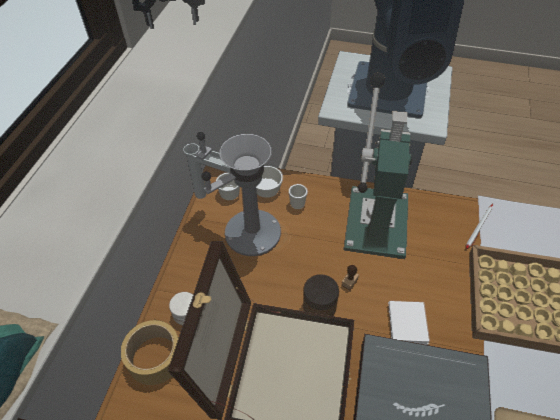

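View pics/wrist0.png

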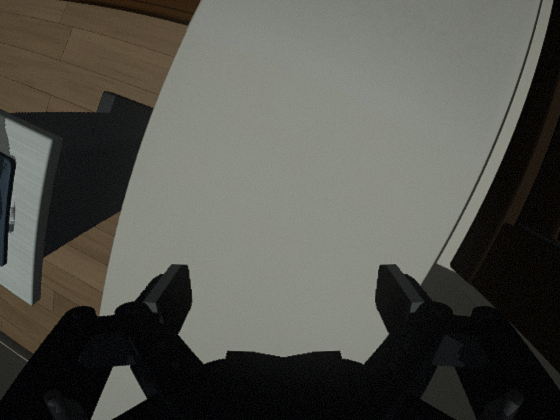

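```bash
python3 - <<'E'
import cv2
a=cv2.imread('pics/top0.png')[150:320,260:420];cv2.imwrite('pics/topc.png',cv2.resize(a,None,fx=4.5,fy=3.5*4.5/4.5,interpolation=cv2.INTER_CUBIC) if 0 else cv2.resize(a,None,fx=3.5,fy=3.5,interpolation=cv2.INTER_CUBIC))
a=cv2.imread('pics/scene0.png')[115:270,170:330];cv2.imwrite('pics/scenec.png',cv2.resize(a,None,fx=3.5,fy=3.5,interpolation=cv2.INTER_CUBIC))
E
```

```text
(no output)
```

View pics/topc.png

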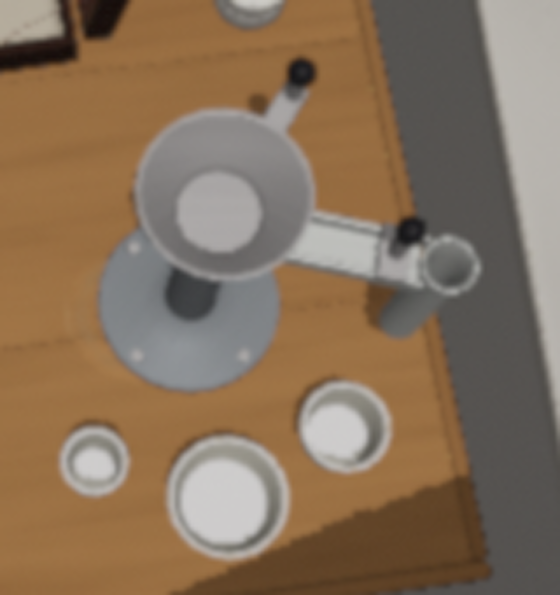

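View pics/scenec.png

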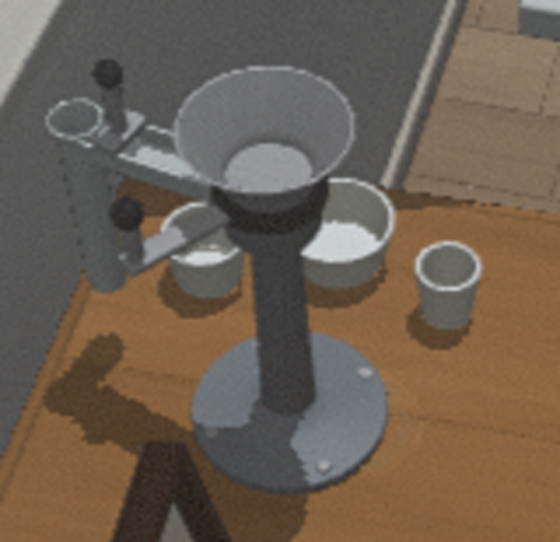

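```bash
cat > h.py <<'E'
import numpy as np,cv2
from scipy.optimize import least_squares
from cell import bot
C={n:bot.get_calibration(n) for n in("scene","top","wrist")}
def ray(n,uv,tool=None):
    uv=np.atleast_2d(uv).astype(float);K=C[n]['mtx']
    x=(uv[:,0]-K[0,2])/K[0,0];y=(uv[:,1]-K[1,2])/K[1,1]
    if n=='wrist':
        r=np.hypot(x,y)+1e-12;d=np.c_[np.sin(r)*x/r,-np.sin(r)*y/r,-np.cos(r)];T=tool@C[n]['T_tool_cam']
    else: d=np.c_[x,-y,-np.ones_like(x)];T=C[n]['world_from_camera']
    return T[:3,3],d@T[:3,:3].T
def plane(n,uv,z,tool=None):
    o,d=ray(n,uv,tool);return o+d*((z-o[2])/d[:,2])[:,None]
def tri(n1,a,n2,b):
    o1,d1=ray(n1,a);o2,d2=ray(n2,b);d1=d1[0];d2=d2[0]
    s=np.linalg.lstsq(np.c_[d1,-d2],o2-o1,rcond=None)[0]
    p,q=o1+s[0]*d1,o2+s[1]*d2
    return (p+q)/2,np.linalg.norm(p-q)
def circ(P,trim=2):
    P=P[:,:2]
    for _ in range(4):
        f=lambda v:np.hypot(*(P-v[:2]).T)-v[2]
        r=least_squares(f,[*P.mean(0),30],loss='soft_l1');v=r.x;e=abs(f(v));P=P[e<max(trim,np.percentile(e,80))] if _<3 else P
    return v,np.abs(f(v)).mean()
def project(n,P):
    T=np.linalg.inv(C[n]['world_from_camera']);p=T[:3,:3]@np.array(P,float)+T[:3,3];K=C[n]['mtx']
    return np.array([K[0,0]*p[0]/-p[2]+K[0,2],K[1,1]*-p[1]/-p[2]+K[1,2]])
E
python3 - <<'E'
from h import *
im=cv2.imread('pics/top0.png');sc=cv2.imread('pics/scene0.png')
hsv=cv2.cvtColor(im,cv2.COLOR_BGR2HSV)
# wood is saturated; non-wood blobs
m=((hsv[...,1]<95)&(hsv[...,2]>60)).astype(np.uint8)
for nm,(u,v),h,w in(("narrow",(287,282),42,9+6),("wide",(325,292),34,24),("mid",(358,271),38,18)):
    mm=np.zeros_like(m);cv2.circle(mm,(u,v),w,1,-1);mm&=m
    c=max(cv2.findContours(mm,cv2.RETR_EXTERNAL,cv2.CHAIN_APPROX_NONE)[0],key=cv2.contourArea)[:,0]
    print(nm,c.min(0),c.max(0),circ(plane('top',c,h)))
# foot
mm=np.zeros_like(m);cv2.circle(mm,(314,237),30,1,-1);mm&=m;mm[:230]=0
c=max(cv2.findContours(mm,cv2.RETR_EXTERNAL,cv2.CHAIN_APPROX_NONE)[0],key=cv2.contourArea)[:,0];c=c[c[:,1]>234]
print("foot",circ(plane('top',c,6)),circ(plane('top',c,3)))
# funnel rim
e=cv2.fitEllipse
def rim(img,n,u,v,r,z):
    g=cv2.GaussianBlur(cv2.cvtColor(img,cv2.COLOR_BGR2GRAY),(0,0),.7).astype(float)
    pts=[]
    for a in np.linspace(0,2*np.pi,120,endpoint=False):
        rr=np.arange(r-6,r+6,.5);x=u+rr*np.cos(a);y=v+rr*np.sin(a)
        s=cv2.remap(g.astype(np.float32),x.astype(np.float32)[None],y.astype(np.float32)[None],1)[0]
        k=np.argmax(s);pts.append((x[k],y[k]))
    return circ(plane(n,np.array(pts),z))
print("funnel",rim(im,'top',260+225/3.5,150+193/3.5,25,235))
# balls
for n,img,L in(("top",im,((377,216),(346,170))),("scene",sc,((201,136),(206,176)))):
    g=cv2.cvtColor(img,cv2.COLOR_BGR2GRAY)
    for u,v in L:
        b=(g[v-8:v+9,u-8:u+9]<45).astype(np.uint8);k,l,st,ce=cv2.connectedComponentsWithStats(b)
        i=l[8,8];print(n,(u,v),st[i],ce[i]+[u-8,v-8],plane(n,[ce[i]+[u-8,v-8]],226))
for z,p in((181,(260+448/3.5,150+264/3.5)),):print('tube',plane('top',[p],z))
E
```

```text
narrow [277 271] [296 291] (array([ 442.33311808, -142.45526482,   20.74526142]), np.float64(0.5226749774177029))
wide [307 274] [342 309] (array([ 414.6449018 , -219.76459038,   36.7621233 ]), np.float64(0.45895719348480857))
mid [345 258] [371 285] (array([ 448.91247713, -294.62967879,   27.90093149]), np.float64(0.5453329804307295))
foot (array([ 541.3836807 , -213.73414149,   57.2091234 ]), np.float64(0.4836697955856284)) (array([ 542.08060725, -214.05633288,   57.38556177]), np.float64(0.48515789544410926))
funnel (array([ 541.19244234, -213.9902227 ,   42.86665741]), np.float64(0.4242910991980777))
top (377, 216) [ 5  4  7  8 41] [376.82926829 215.48780488] [[ 516.14512078 -304.8774292   226.        ]]
top (346, 170) [ 5  5  6  7 36] [345.5        170.30555556] [[ 605.45814057 -262.16623399  226.        ]]
scene (201, 136) [  0   0  17  17 286] [201.         135.97902098] [[ 518.74519232 -303.86927775  226.        ]]
scene (206, 176) [  0   0  17  17 273] [205.94505495 175.9047619 ] [[ 607.60201685 -261.97402024  226.        ]]
tube [[ 507.34002788 -334.01616481  181.        ]]
```

```bash
python3 - <<'E'
from h import *
from scipy.spatial.transform import Rotation as R
o=bot.get_obs();q=o['orientation'];M=R.from_quat(q,scalar_first=True).as_matrix();print(np.round(M,3),o['ee_pos'])
def pl(n,a,b):
    c,d=ray(n,[a,b]);N=np.cross(d[0],d[1]);N/=np.linalg.norm(N);return N,c
# sill edge (dark/white boundary)
n1,c1=pl('top',(375,40),(457,400));n2,c2=pl('scene',(150,190),(240,40))
d=np.cross(n1,n2);d/=np.linalg.norm(d)
A=np.array([n1,n2,[1,0,0]])
for x in(300,450,600):print(np.linalg.solve(A,[n1@c1,n2@c2,x]))
im=cv2.imread('pics/top0.png');print(im[250,380:470:4].tolist());im=cv2.imread('pics/scene0.png');print(im[100,150:320:6].tolist())
E
```

```text
[[-0.001  0.913  0.408]
 [ 0.002  0.408 -0.913]
 [-1.     0.    -0.002]] [ 213.82075615 -479.00005898  255.35516631]
[ 300.         -450.94209658   22.27930626]
[ 450.         -433.20463018   58.19250619]
[ 600.         -415.46716378   94.10570612]
[[67, 112, 154], [57, 97, 137], [76, 80, 84], [80, 83, 86], [80, 83, 86], [81, 83, 86], [80, 83, 86], [80, 83, 86], [77, 80, 83], [156, 163, 167], [173, 178, 181], [172, 177, 180], [171, 176, 181], [171, 176, 180], [170, 176, 179], [170, 176, 179], [169, 175, 179], [168, 174, 178], [169, 175, 179], [169, 175, 179], [169, 175, 178], [169, 175, 179], [169, 175, 178]]
[[168, 171, 173], [166, 169, 172], [168, 174, 174], [165, 170, 169], [168, 175, 174], [167, 172, 170], [168, 174, 173], [169, 174, 175], [85, 86, 85], [89, 88, 88], [89, 89, 89], [91, 93, 91], [86, 87, 88], [82, 83, 82], [87, 87, 87], [87, 86, 85], [82, 84, 83], [81, 83, 81], [79, 81, 82], [85, 85, 86], [85, 85, 87], [85, 85, 84], [84, 83, 82], [80, 82, 81], [81, 83, 84], [81, 83, 83], [92, 95, 96], [90, 108, 125], [85, 102, 120]]
```

```bash
python3 - <<'E'
import cv2
a=cv2.imread('pics/scene0.png')[0:330,0:340];cv2.imwrite('pics/sc2.png',cv2.resize(a,None,fx=1.8,fy=1.8))
E
```

```text
(no output)
```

View pics/sc2.png

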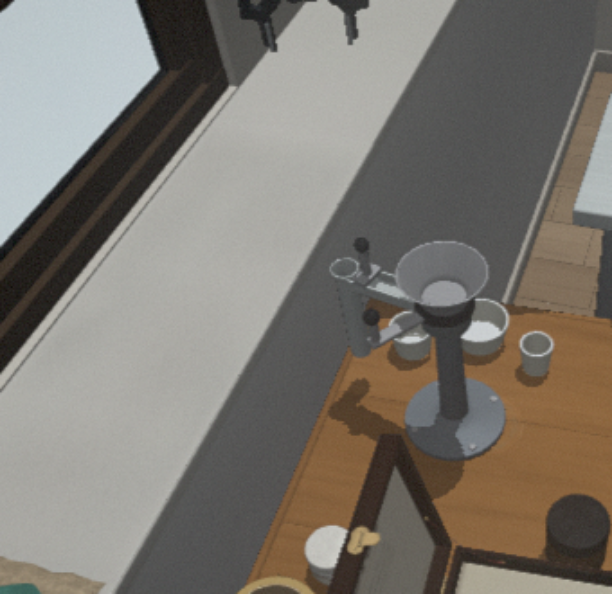

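```bash
cat >> h.py <<'E'
from scipy.spatial.transform import Rotation as Rot
S=np.array([541.3,-213.9])
def go(tx,ty,tz,ang=None):
    "ang: wanted world angle (deg) of tool -z"
    o=bot.get_obs();M=Rot.from_quat(o['orientation'],scalar_first=True).as_matrix();p=o['ee_pos']
    a=np.degrees(np.arctan2(-M[1,2],-M[0,2]))
    print('t',round(o['time'],2),'pos',p.round(1),'ang',a.round(1),'q',o['q'].round(2),'F',o['ft_force'].round(1),'gap',round(o['finger_gap'],2))
    s=M.T@(np.array([tx,ty,tz])-p)/30;print('shift units',s.round(2),'turn units',None if ang is None else round(-(ang-a)/5,2))
E
```

Call:
{"method": "step_arm", "body": {
  "increments": [
    [[-0.6, 0, 0, -1, 0], [-0.6, 0, 0, -1, 0], [0, 0, 0, -1, 0], [0, 0, 0, -1, 0], [0, 0, 0, -1, 0], [0, 0, 0, -1, 0], [0, 0, 0, -1, 0], [0, 0, 0, -1, 0]]
  ]
}}

```text
time: 0.82
ee_pos: [213.3, -477.1, 288.3]
orientation: [0.69, 0.151, 0.693, -0.144]
ft_force: [-0.6, -0.0, 0.6]
finger_gap: -0.006
```

```bash
python3 -c "
from h import *
go(552,-314,290,165)"
```

```text
t 0.82 pos [ 213.3 -477.1  288.3] ang 155.9 q [-1.28  0.06  0.18  1.7   0.    0.71] F [-0.6 -0.   0.6] gap -0.01
shift units [-0.03  9.57  8.09] turn units -1.81
```

Call:
{"method": "step_arm", "body": {
  "increments": [
    [[0, 0, 0, -0.9, 0], [0, 0, 0, -0.9, 0], [0, 0.8, 0.95, 0, 0], [0, 0.8, 0.95, 0, 0], [0, 0.8, 0.95, 0, 0], [0, 0.8, 0.95, 0, 0], [0, 0.8, 0.95, 0, 0], [0, 0.8, 0.95, 0, 0]]
  ]
}}

```text
time: 1.48
ee_pos: [414.9, -381.9, 283.9]
orientation: [0.697, 0.099, 0.705, -0.09]
ft_force: [-0.7, -0.4, 0.2]
finger_gap: -0.002
```

```bash
python3 -c "
from h import *
go(552,-314,290,165)"
```

```text
t 1.48 pos [ 414.9 -381.9  283.9] ang 164.6 q [-0.86  0.18  0.3   1.71  0.    0.98] F [-0.7 -0.4  0.2] gap -0.0
shift units [-0.21  3.4   3.8 ] turn units -0.08
```

Call:
{"method": "step_arm", "body": {
  "increments": [
    [[-0.1, 0.85, 0.95, 0, 0], [-0.1, 0.85, 0.95, 0, 0], [-0.1, 0.85, 0.95, 0, 0], [0, 0.8, 0.9, 0, 0], [0, 0, 0, 0, 0]]
  ]
}}

```text
time: 1.9
ee_pos: [560.8, -305.8, 287.3]
orientation: [0.696, 0.099, 0.706, -0.086]
ft_force: [-1.7, -0.2, -1.4]
finger_gap: 0.004
```

```bash
python3 - <<'E'
from h import *
go(552,-314,230,165)
cv2.imwrite('pics/w1.png',bot.read_camera('wrist'));cv2.imwrite('pics/s1.png',bot.read_camera('scene'))
E
```

```text
t 1.9 pos [ 560.8 -305.8  287.3] ang 165.0 q [-0.61  0.4   0.57  1.77  0.01  1.22] F [-1.7 -0.2 -1.4] gap 0.0
shift units [ 1.91 -0.37 -0.18] turn units -0.01
```

View pics/w1.png

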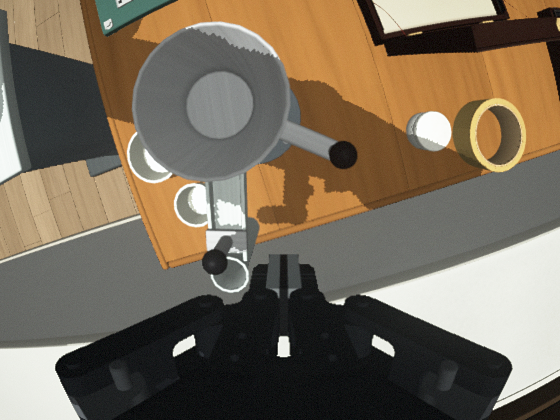

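View pics/s1.png

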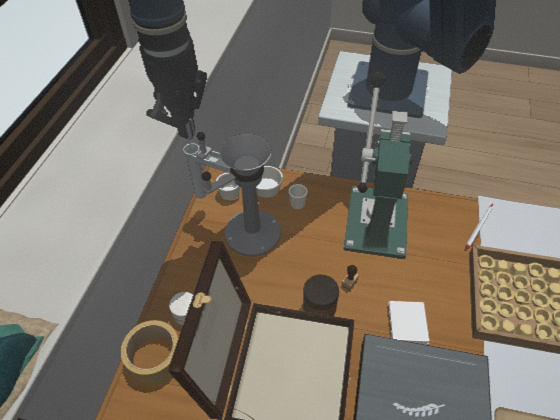

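Call:
{"method": "step_arm", "body": {
  "increments": [
    [[0.9, -0.18, 0, 0, 0], [0.9, -0.18, 0, 0, 0], [0, 0, 0, 0, 0]]
  ]
}}

```text
time: 2.25
ee_pos: [551.3, -320.3, 234.9]
orientation: [0.695, 0.098, 0.706, -0.09]
ft_force: [-0.6, -0.1, -1.9]
finger_gap: 0.0
```

```bash
python3 - <<'E'
from h import *
go(530,-314,231,165)
cv2.imwrite('pics/w2.png',bot.read_camera('wrist'));im=bot.read_camera('scene')[90:220,130:290];cv2.imwrite('pics/s2.png',cv2.resize(im,None,fx=4,fy=4))
E
```

```text
t 2.25 pos [ 551.3 -320.3  234.9] ang 164.7 q [-0.63  0.37  0.43  1.65  0.    1.2 ] F [-0.6 -0.1 -1.9] gap 0.0
shift units [ 0.14  0.01 -0.74] turn units -0.06
```

View pics/w2.png

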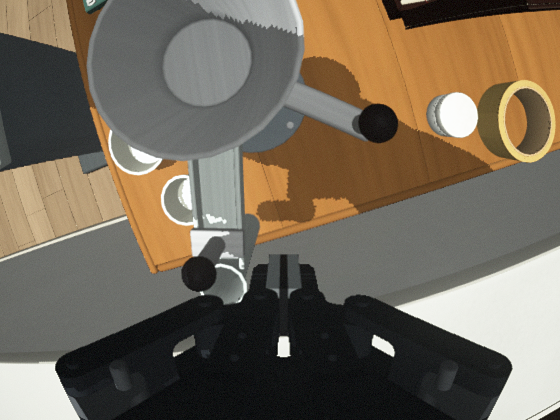

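View pics/s2.png

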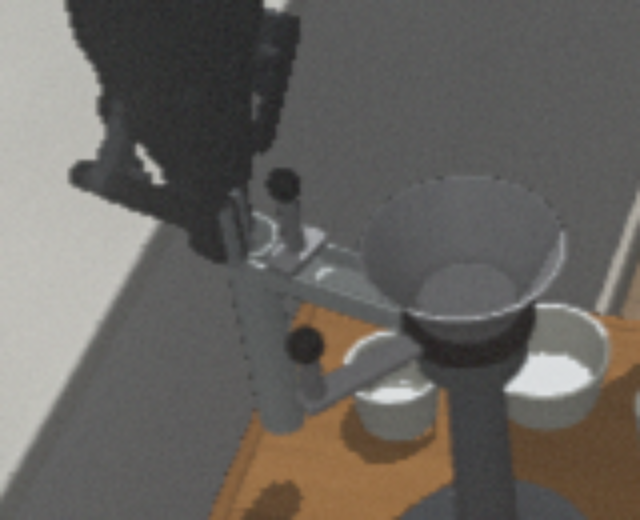

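Call:
{"method": "step_arm", "body": {
  "increments": [
    [[0.08, 0.2, -0.3, 0, 0], [0, 0, -0.1, 0, 0], [0, 0, 0, 0, 0]]
  ]
}}

```text
time: 2.6
ee_pos: [542.1, -314.3, 244.8]
orientation: [0.7, 0.097, 0.701, -0.094]
ft_force: [0.2, 0.7, 0.5]
finger_gap: -0.004
```

```bash
cat >> h.py <<'E'
def rel():
    "tool in polar form about the stand, chute angle frame (0 = toward -x world)"
    o=bot.get_obs();M=Rot.from_quat(o['orientation'],scalar_first=True).as_matrix();d=o['ee_pos'][:2]-S
    a=np.degrees(np.arctan2(-M[1,2],-M[0,2]))
    print('radius',np.hypot(*d).round(1),'pol',np.degrees(np.arctan2(-d[1],-d[0])).round(2),'face ang-90',(a-90).round(2),'z',o['ee_pos'][2].round(1),'F',o['ft_force'].round(1),'t',round(o['time'],2),'q6',o['q'][[0,5]].round(2))
def chute():
    im=bot.read_camera('top');g=cv2.cvtColor(im,cv2.COLOR_BGR2GRAY);return im,g
E
python3 - <<'E'
from h import *
rel();go(530,-314,231,165)
im=bot.read_camera('top')[180:260,340:440];cv2.imwrite('pics/t3.png',cv2.resize(im,None,fx=5,fy=5))
E
```

```text
radius 100.4 pol 90.45 face ang-90 74.48 z 244.8 F [0.2 0.7 0.5] t 2.6 q6 [-0.63  1.21]
t 2.6 pos [ 542.1 -314.3  244.8] ang 164.5 q [-0.63  0.32  0.39  1.64  0.    1.21] F [0.2 0.7 0.5] gap -0.0
shift units [ 0.46 -0.1  -0.39] turn units -0.1
```

View pics/t3.png

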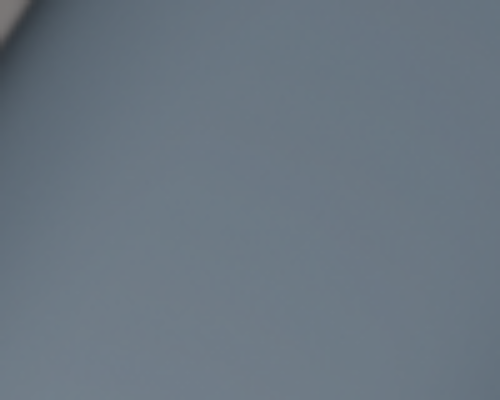

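Call:
{"method": "step_arm", "body": {
  "increments": [
    [[0, 0, 0, 0, 0], [0, 0, 0, 0, 0]]
  ]
}}

```text
time: 2.82
ee_pos: [543.3, -315.7, 248.5]
orientation: [0.702, 0.097, 0.699, -0.095]
ft_force: [0.2, 0.0, 0.1]
finger_gap: -0.005
```

```bash
python3 - <<'E'
from h import *
rel();rel();go(530,-314,231,165)
E
```

```text
radius 101.8 pol 91.13 face ang-90 74.44 z 248.5 F [0.2 0.  0.1] t 2.82 q6 [-0.64  1.21]
radius 101.8 pol 91.13 face ang-90 74.44 z 248.5 F [0.2 0.  0.1] t 2.82 q6 [-0.64  1.21]
t 2.82 pos [ 543.3 -315.7  248.5] ang 164.4 q [-0.64  0.32  0.4   1.64  0.    1.21] F [0.2 0.  0.1] gap -0.01
shift units [ 0.58 -0.07 -0.44] turn units -0.11
```

Call:
{"method": "step_arm", "body": {
  "increments": [
    [[0.2, 0, 0, 0, 0], [0.2, 0, 0, 0, 0]]
  ]
}}

```text
time: 2.98
ee_pos: [544.9, -317.0, 239.2]
orientation: [0.704, 0.096, 0.697, -0.096]
ft_force: [0.1, 0.3, 0.4]
finger_gap: 0.003
```

```bash
python3 - <<'E'
from h import *
rel();rel();go(530,-314,231,165)
E
```

```text
radius 103.1 pol 91.97 face ang-90 74.43 z 239.2 F [0.1 0.3 0.4] t 2.98 q6 [-0.64  1.21]
radius 103.1 pol 91.97 face ang-90 74.43 z 239.2 F [0.1 0.3 0.4] t 2.98 q6 [-0.64  1.21]
t 2.98 pos [ 544.9 -317.   239.2] ang 164.4 q [-0.64  0.32  0.37  1.62  0.    1.21] F [0.1 0.3 0.4] gap 0.0
shift units [ 0.27 -0.04 -0.51] turn units -0.11
```

Call:
{"method": "step_arm", "body": {
  "increments": [
    [[0.2, 0.1, -0.25, 0, 0], [0.1, 0.1, -0.25, 0, 0], [0.05, 0.05, -0.1, 0, 0]]
  ]
}}

```text
time: 3.23
ee_pos: [530.4, -305.6, 225.5]
orientation: [0.704, 0.095, 0.697, -0.096]
ft_force: [-0.3, -0.5, 1.6]
finger_gap: -0.001
```

```bash
python3 - <<'E'
from h import *
rel();go(530,-309,231,165)
im=bot.read_camera('scene')[90:220,130:290];cv2.imwrite('pics/s4.png',cv2.resize(im,None,fx=4,fy=4))
E
```

```text
radius 92.3 pol 83.24 face ang-90 74.43 z 225.5 F [-0.3 -0.5  1.6] t 3.23 q6 [-0.63  1.21]
t 3.23 pos [ 530.4 -305.6  225.5] ang 164.4 q [-0.63  0.26  0.28  1.58  0.    1.21] F [-0.3 -0.5  1.6] gap -0.0
shift units [-0.18 -0.11  0.02] turn units -0.11
```

View pics/s4.png

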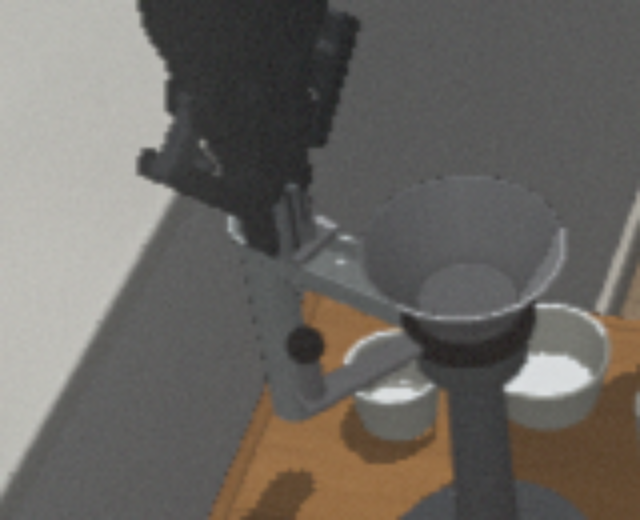

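Call:
{"method": "step_arm", "body": {
  "increments": [
    [[-0.1, -0.05, -0.28, 1, 0], [-0.05, -0.05, -0.28, 1, 0], [-0.02, -0.05, -0.28, 1, 0], [0, -0.05, -0.28, 1, 0]]
  ]
}}

```text
time: 3.62
ee_pos: [498.7, -296.9, 227.1]
orientation: [0.676, 0.222, 0.668, -0.219]
ft_force: [1.9, 0.1, 1.0]
finger_gap: 0.005
```

```bash
python3 - <<'E'
from h import *
rel()
E
```

```text
radius 93.3 pol 62.85 face ang-90 53.72 z 227.1 F [1.9 0.1 1. ] t 3.62 q6 [-0.66  1.55]
```

Call:
{"method": "step_arm", "body": {
  "increments": [
    [[-0.05, -0.06, -0.28, 1, 0], [-0.02, -0.06, -0.28, 1, 0], [-0.02, -0.06, -0.28, 1, 0], [-0.02, -0.06, -0.28, 1, 0], [-0.02, -0.06, -0.28, 1, 0]]
  ]
}}

```text
time: 4.03
ee_pos: [464.7, -273.1, 229.0]
orientation: [0.609, 0.37, 0.599, -0.364]
ft_force: [1.4, -0.7, -0.7]
finger_gap: 0.001
```

```bash
python3 - <<'E'
from h import *
rel()
im=bot.read_camera('scene');cv2.imwrite('pics/s5.png',cv2.resize(im[90:270,150:330],None,fx=3.3,fy=3.3));cv2.imwrite('pics/t5.png',bot.read_camera('top'));cv2.imwrite('pics/w5.png',bot.read_camera('wrist'))
E
```

```text
radius 96.8 pol 37.7 face ang-90 27.4 z 229.0 F [ 1.4 -0.7 -0.7] t 4.03 q6 [-0.66  2.  ]
```

View pics/s5.png

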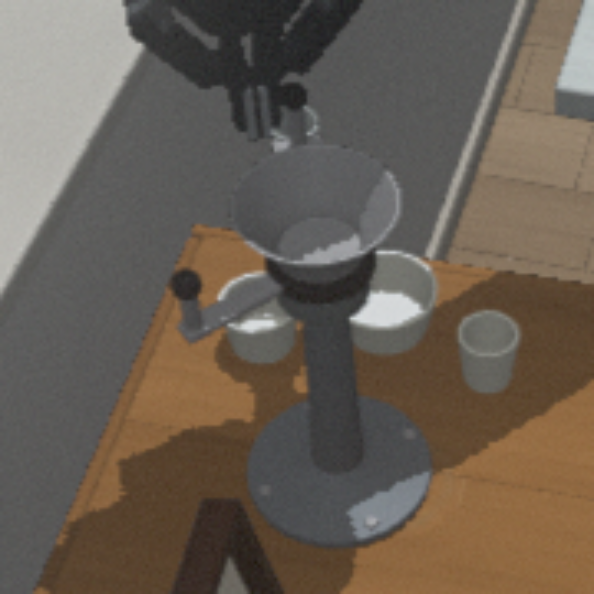

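View pics/w5.png

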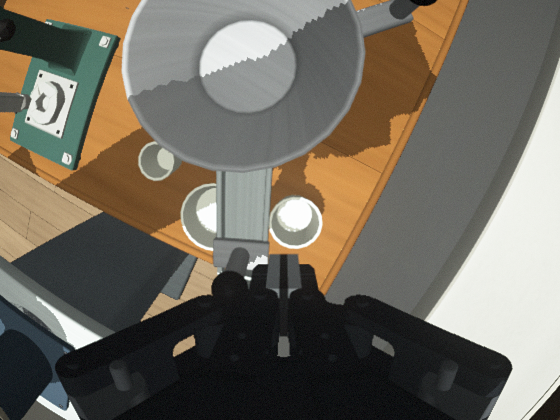

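View pics/t5.png

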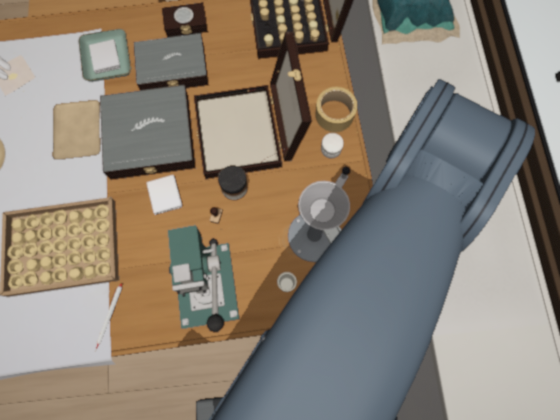

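```bash
python3 - <<'E'
from h import *
p=plane('scene',[(150+293.5/3.3,90+95/3.3)],226)[0];d=p[:2]-S;print(p,np.hypot(*d),np.degrees(np.arctan2(-d[1],-d[0])))
E
```

```text
[ 458.43558851 -252.57794743  226.        ] 91.44667467704656 25.021372445216343
```

Call:
{"method": "step_arm", "body": {
  "increments": [
    [[0, -0.06, -0.28, 1, 0], [0, -0.06, -0.28, 1, 0], [0, -0.06, -0.28, 1, 0]]
  ]
}}

```text
time: 4.43
ee_pos: [452.1, -254.4, 228.7]
orientation: [0.558, 0.445, 0.546, -0.439]
ft_force: [0.7, -0.6, 1.2]
finger_gap: 0.004
```

```bash
python3 - <<'E'
from h import *
rel()
im=bot.read_camera('scene');cv2.imwrite('pics/s6.png',cv2.resize(im[90:190,200:300],None,fx=6,fy=6,interpolation=cv2.INTER_CUBIC));cv2.imwrite('pics/w6.png',bot.read_camera('wrist'))
E
```

```text
radius 97.9 pol 24.41 face ang-90 12.6 z 228.7 F [ 0.7 -0.6  1.2] t 4.43 q6 [-0.65  2.27]
```

View pics/s6.png

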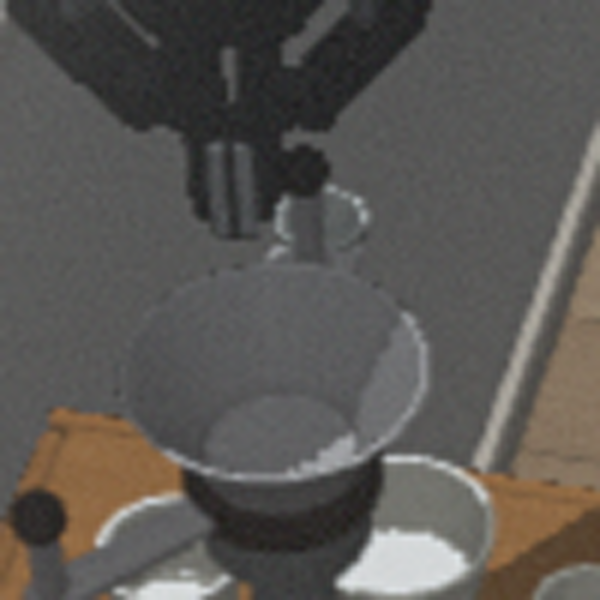

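View pics/w6.png

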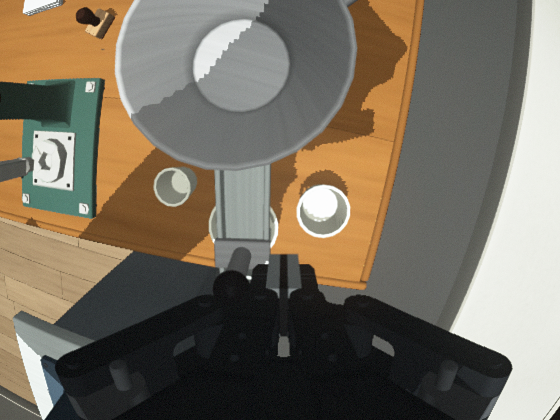

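```bash
python3 - <<'E'
from h import *
p=plane('scene',[(200+305/6,90+170/6)],226)[0];p[0]-=2.3;p[1]-=.9;d=p[:2]-S;print(p,np.hypot(*d),np.degrees(np.arctan2(-d[1],-d[0])))
E
```

```text
[ 449.64052575 -232.70974324  226.        ] 93.56957657429254 11.596854070548282
```

Call:
{"method": "step_arm", "body": {
  "increments": [
    [[0, -0.05, -0.28, 1, 0], [0, -0.03, -0.14, 0.5, 0]]
  ]
}}

```text
time: 4.7
ee_pos: [447.7, -243.3, 228.5]
orientation: [0.529, 0.478, 0.518, -0.472]
ft_force: [0.2, -1.0, 0.7]
finger_gap: -0.003
```

```bash
python3 - <<'E'
from h import *
rel()
im=bot.read_camera('scene');cv2.imwrite('pics/s7.png',cv2.resize(im[90:190,200:300],None,fx=6,fy=6,interpolation=cv2.INTER_CUBIC))
E
```

```text
radius 98.1 pol 17.45 face ang-90 5.54 z 228.5 F [ 0.2 -1.   0.7] t 4.7 q6 [-0.63  2.41]
```

View pics/s7.png

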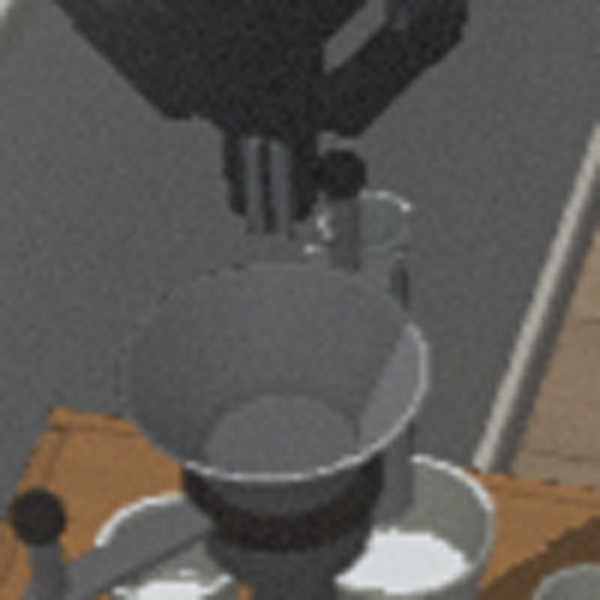

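```bash
python3 - <<'E'
from h import *
p=plane('scene',[(200+343/6,90+174/6)],226)[0];p[0]-=2.3;p[1]-=.9;d=p[:2]-S;print(p,np.hypot(*d),np.degrees(np.arctan2(-d[1],-d[0])))
E
```

```text
[ 448.59100703 -220.93109982  226.        ] 92.97523187810663 4.337040160650784
```

Call:
{"method": "step_arm", "body": {
  "increments": [
    [[0, 0, 0.5, 0, 0], [-0.5, 0, 1, 0, 0], [-0.5, 0, 1, 0, 0], [-0.5, -0.5, 1, 0, 0], [0, -0.9, 0.9, 0, 0], [0, -0.9, 0.9, 0, 0], [0, -0.9, 0.9, 0, 0], [0, 0, 0, 0, 0]]
  ]
}}

```text
time: 5.42
ee_pos: [370.8, -455.4, 268.2]
orientation: [0.537, 0.467, 0.528, -0.463]
ft_force: [0.0, -0.2, -1.8]
finger_gap: -0.002
```

```bash
python3 - <<'E'
from h import *
rel();go(400,-400,260)
im=bot.read_camera('top');cv2.imwrite('pics/t8.png',im);cv2.imwrite('pics/s8.png',bot.read_camera('scene'))
cv2.imwrite('pics/t8c.png',cv2.resize(im[150:320,260:420],None,fx=3.5,fy=3.5,interpolation=cv2.INTER_CUBIC))
E
```

```text
radius 295.6 pol 54.78 face ang-90 7.73 z 268.2 F [ 0.  -0.2 -1.8] t 5.42 q6 [-1.01  2.  ]
t 5.42 pos [ 370.8 -455.4  268.2] ang 97.7 q [-1.01  0.2   0.3   1.65  0.01  2.  ] F [ 0.  -0.2 -1.8] gap -0.0
shift units [ 0.28  1.21 -1.7 ] turn units None
```

View pics/t8c.png

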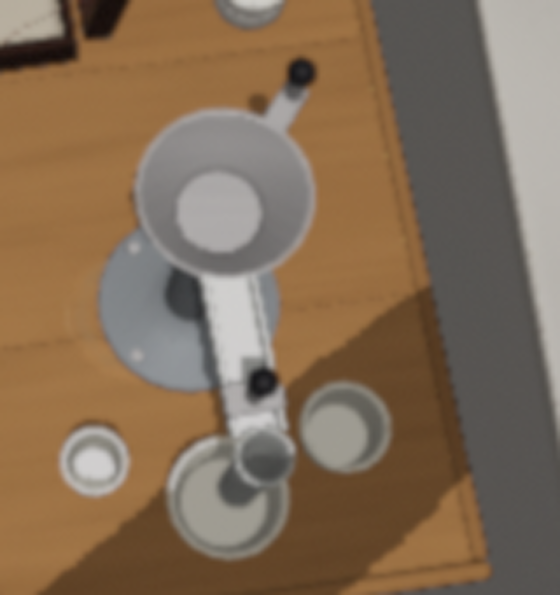

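```bash
cat >> h.py <<'E'
def measure_top(f):
    im=cv2.imread(f);g=cv2.cvtColor(im,cv2.COLOR_BGR2GRAY).astype(np.float32)
    u,v=project('top',(446.4,-218.3,226)).round().astype(int);print('seed',u,v)
    r=12;w=g[v-r:v+r+1,u-r:u+r+1];b=(w<50).astype(np.uint8);k,l,st,ce=cv2.connectedComponentsWithStats(b)
    for i in range(1,k):
        if st[i][4]>15:
            c=ce[i]+[u-r,v-r];P=plane('top',[c],226)[0];d=P[:2]-S;print('ball',c,st[i],P[:2],np.hypot(*d),np.degrees(np.arctan2(-d[1],-d[0])))
E
python3 - <<'E'
from h import *
measure_top('pics/t8.png')
for z,p in((181,(265,457)),(181,(265,458)),(50,(238,487))):
    P=plane('top',[(260+p[0]/3.5,150+p[1]/3.5)],z)[0];d=P[:2]-S;print(P,np.hypot(*d),np.degrees(np.arctan2(-d[1],-d[0])))
d=np.array([414.645,-219.765])-S;print(np.hypot(*d),np.degrees(np.arctan2(-d[1],-d[0])))
E
```

```text
seed 333 259
ball [334.56756757 258.75675676] [11  9  7  7 37] [ 447.28570744 -221.111145  ] 94.29044393950376 4.386149672314292
[ 416.14189891 -224.62814175  181.        ] 125.617050173456 4.899230840591406
[ 415.64063347 -224.56068725  181.        ] 126.11077134187965 4.84924651122535
[ 416.77949875 -225.44610914   50.        ] 125.05465952360373 5.297578223747923
126.79072225521863 2.65129574182824
```

```bash
python3 -c "
from h import *
go(446.8,-263,268,93.5)"
```

```text
t 5.52 pos [ 373.9 -451.1  268.5] ang 97.9 q [-1.    0.2   0.29  1.65  0.01  2.  ] F [0.9 0.2 0.1] gap -0.0
shift units [ 0.05  3.26 -5.88] turn units 0.87
```

Call:
{"method": "step_arm", "body": {
  "increments": [
    [[0, 0, 0, 0.8, 0], [0, 0.4, -1, 0, 0], [0, 0.4, -1, 0, 0], [0, 0.4, -1, 0, 0], [0, 0.4, -1, 0, 0], [0, 0.4, -1, 0, 0], [0, 0.4, -1, 0, 0], [0, 0, 0, 0, 0]]
  ]
}}

```text
time: 6.18
ee_pos: [439.1, -256.8, 265.9]
orientation: [0.523, 0.484, 0.518, -0.473]
ft_force: [-0.1, -1.4, -0.3]
finger_gap: 0.001
```

```bash
python3 -c "
from h import *
go(446.8,-263,229,93.5)"
```

```text
t 6.18 pos [ 439.1 -256.8  265.9] ang 94.8 q [-0.67 -0.    0.07  1.63  0.02  2.39] F [-0.1 -1.4 -0.3] gap 0.0
shift units [1.23 0.22 0.23] turn units 0.26
```

Call:
{"method": "step_arm", "body": {
  "increments": [
    [[0, 0.2, 0.2, 0.3, 0], [0.6, 0, 0, 0, 0], [0.6, 0, 0, 0, 0], [0, 0, 0, 0, 0]]
  ]
}}

```text
time: 6.52
ee_pos: [451.0, -256.4, 231.3]
orientation: [0.524, 0.486, 0.515, -0.474]
ft_force: [0.7, 0.8, -1.8]
finger_gap: 0.002
```

```bash
python3 -c "
from h import *
rel();go(446.8,-239.8,229,93.5)"
```

```text
radius 99.8 pol 25.19 face ang-90 4.49 z 231.3 F [ 0.7  0.8 -1.8] t 6.52 q6 [-0.66  2.41]
t 6.52 pos [ 451.  -256.4  231.3] ang 94.5 q [-0.66  0.01  0.01  1.56  0.02  2.41] F [ 0.7  0.8 -1.8] gap 0.0
shift units [ 0.08 -0.1  -0.56] turn units 0.2
```

Call:
{"method": "step_arm", "body": {
  "increments": [
    [[0.05, -0.07, -0.25, 0.1, 0], [0.05, -0.05, -0.2, 0.1, 0]]
  ]
}}

```text
time: 6.68
ee_pos: [446.8, -242.4, 228.2]
orientation: [0.519, 0.49, 0.511, -0.478]
ft_force: [0.1, -2.9, 0.1]
finger_gap: 0.0
```

```bash
python3 -c "
from h import *
rel();go(446.8,-239.8,229,93.5)"
```

```text
radius 98.7 pol 16.79 face ang-90 3.59 z 228.2 F [ 0.1 -2.9  0.1] t 6.68 q6 [-0.64  2.44]
t 6.68 pos [ 446.8 -242.4  228.2] ang 93.6 q [-0.64 -0.02 -0.02  1.55  0.02  2.44] F [ 0.1 -2.9  0.1] gap 0.0
shift units [-0.03  0.01 -0.09] turn units 0.02
```

Call:
{"method": "step_arm", "body": {
  "increments": [
    [[0, 0, -0.09, 0, 0]]
  ]
}}

```text
time: 6.77
ee_pos: [446.4, -239.0, 228.6]
orientation: [0.52, 0.49, 0.511, -0.478]
ft_force: [-0.2, -0.8, -0.0]
finger_gap: -0.0
```

```bash
python3 - <<'E'
from h import *
rel();go(446.8,-239.8,229,93.5)
im=bot.read_camera('scene');cv2.imwrite('pics/s9.png',cv2.resize(im[90:190,200:300],None,fx=6,fy=6,interpolation=cv2.INTER_CUBIC))
E
```

```text
radius 98.1 pol 14.83 face ang-90 3.61 z 228.6 F [-0.2 -0.8 -0. ] t 6.77 q6 [-0.63  2.45]
t 6.77 pos [ 446.4 -239.   228.6] ang 93.6 q [-0.63 -0.02 -0.03  1.55  0.02  2.45] F [-0.2 -0.8 -0. ] gap -0.0
shift units [-0.01  0.01  0.03] turn units 0.02
```

View pics/s9.png

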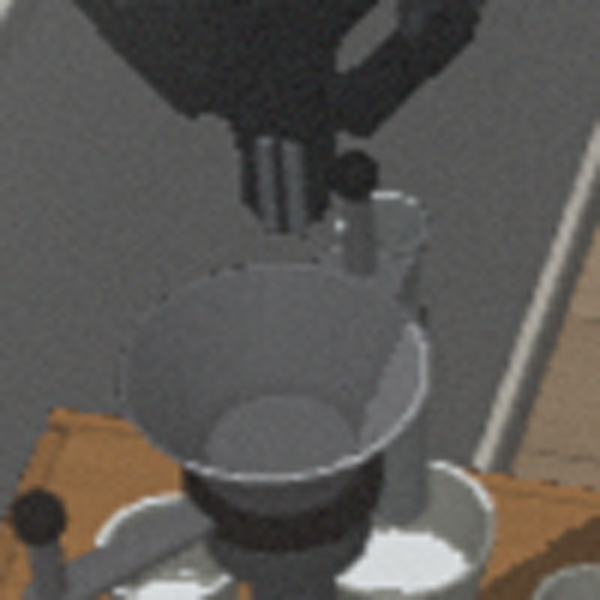

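Ball moved from crop x 343 to 355 (about 3.9 mm). Back off and check from the top.

Call:
{"method": "step_arm", "body": {
  "increments": [
    [[0, 0, 0.5, 0, 0], [-0.5, 0, 1, 0, 0], [-0.5, 0, 1, 0, 0], [-0.5, -0.5, 1, 0, 0], [0, -0.9, 0.9, 0, 0], [0, -0.9, 0.9, 0, 0], [0, -0.9, 0.9, 0, 0], [0, 0, 0, 0, 0]]
  ]
}}

```text
time: 7.48
ee_pos: [359.9, -444.2, 277.0]
orientation: [0.526, 0.486, 0.51, -0.476]
ft_force: [0.5, 0.1, -0.6]
finger_gap: 0.0
```

```bash
python3 - <<'E'
from h import *
rel();go(400,-400,260)
im=bot.read_camera('top');cv2.imwrite('pics/t10.png',im);cv2.imwrite('pics/s10.png',bot.read_camera('scene'))
cv2.imwrite('pics/t10c.png',cv2.resize(im[230:320,290:380],None,fx=6.5,fy=6.5,interpolation=cv2.INTER_CUBIC))
measure_top('pics/t10.png')
for a in ((125,50),(125,181)):
  th=np.radians(2.65);print(a,project('top',(S[0]-a[0]*np.cos(th),S[1]-a[0]*np.sin(th),a[1])))
E
```

```text
radius 293.1 pol 51.77 face ang-90 4.19 z 277.0 F [ 0.5  0.1 -0.6] t 7.48 q6 [-1.02  2.05]
t 7.48 pos [ 359.9 -444.2  277. ] ang 94.2 q [-1.02  0.16  0.26  1.65  0.02  2.05] F [ 0.5  0.1 -0.6] gap 0.0
shift units [ 0.59  1.43 -1.37] turn units None
seed 333 259
ball [331.8 259.2] [ 8  9  7  7 40] [ 446.97932989 -216.33059282] 94.35198244454887 1.4761546552140548
(125, 50) [325.23664943 289.58282479]
(125, 181) [332.9273734  280.67470485]
```

View pics/t10c.png

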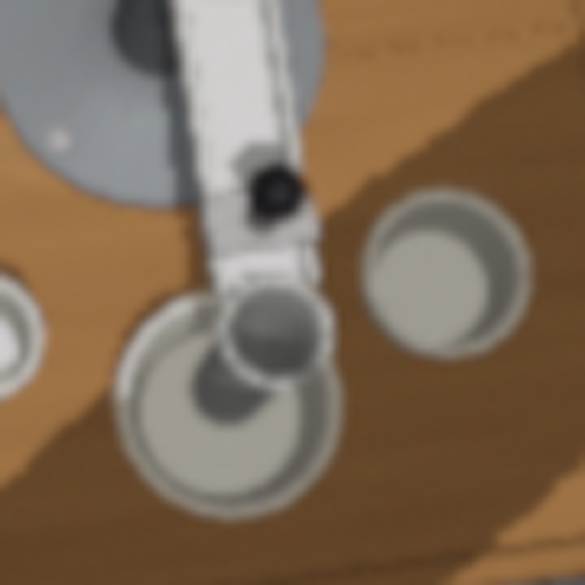

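View pics/s10.png

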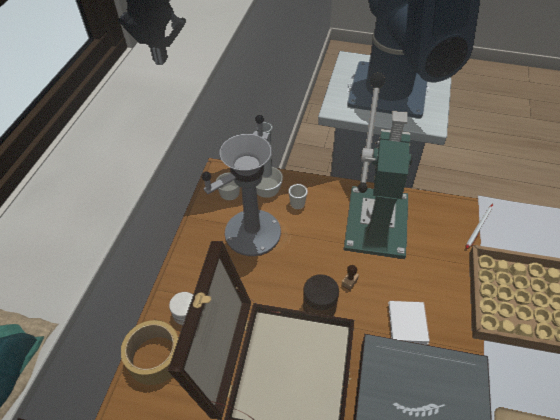

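```bash
python3 - <<'E'
from h import *
def rimfit(f,u,v,r,z):
    g=cv2.cvtColor(cv2.imread(f),cv2.COLOR_BGR2GRAY).astype(np.float32);pts=[]
    for a in np.linspace(0,2*np.pi,90,endpoint=False):
        rr=np.arange(r-3,r+3,.25);x=(u+rr*np.cos(a)).astype(np.float32);y=(v+rr*np.sin(a)).astype(np.float32)
        s=cv2.remap(g,x[None],y[None],cv2.INTER_CUBIC)[0];k=np.argmax(s);pts.append((x[k],y[k]))
    c,e=circ(plane('top',np.array(pts),z));d=c[:2]-S;print(f,c,e,np.hypot(*d),np.degrees(np.arctan2(-d[1],-d[0])))
rimfit('pics/t8.png',335.7,280.6,8,181);rimfit('pics/t10.png',332.3,281.2,8,181);rimfit('pics/t10.png',325,292,17,34);rimfit('pics/top0.png',325,292,17,34)
# bottom end: dark tube inside cup, scene view
P=plane('scene',[(257.5,119)],226);im=cv2.imread('pics/s10.png');g=cv2.cvtColor(im,cv2.COLOR_BGR2GRAY)
b=(g[110:128,250:270]<42).astype(np.uint8);k,l,st,ce=cv2.connectedComponentsWithStats(b)
for i in range(1,k):
    if st[i][4]>15:
        P=plane('scene',[ce[i]+[250,110]],226)[0]-[2.3,.9,0];d=P[:2]-S;print(st[i],P,np.hypot(*d),np.degrees(np.arctan2(-d[1],-d[0])))
cv2.imwrite('pics/s10c.png',cv2.resize(im[110:210,210:310],None,fx=6,fy=6,interpolation=cv2.INTER_CUBIC))
E
```

```text
pics/t8.png [ 419.35264174 -223.71861075   15.43851671] 0.7415989742278413 122.34199321531926 4.603248699463234
pics/t10.png [ 416.55280569 -218.01314085   14.27037735] 0.3276083168339227 124.814984736687 1.888461440452063
pics/t10.png [ 418.47679839 -224.01637095   35.1986752 ] 0.7378385367492295 123.23911641875613 4.708556093909998
pics/top0.png [ 413.81605466 -220.05941571   33.96219202] 0.19039344809917122 127.63265538725224 2.7661075436470224
```

View pics/s10c.png

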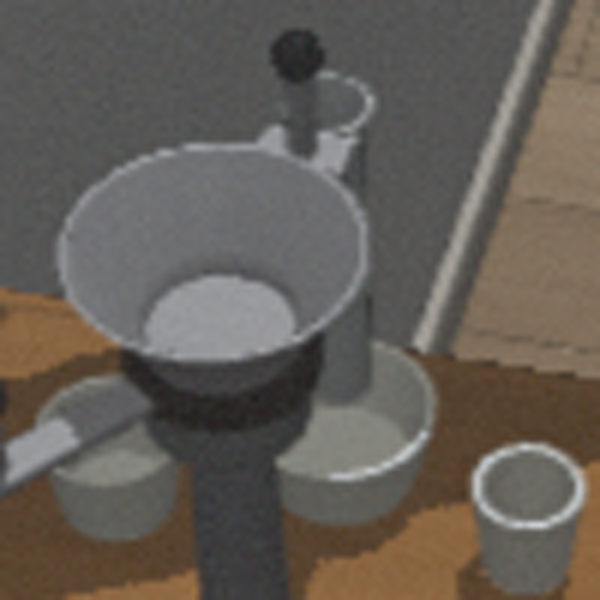

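```bash
python3 - <<'E'
from h import *
off=np.array([2.3,.9,0])
for a in(1,1.5,2,2.65,3.2):
  th=np.radians(a);P=lambda r,z:np.array([S[0]-r*np.cos(th),S[1]-r*np.sin(th),z])
  f=lambda p,d:((project('scene',p+off*d)-[210,110])*6).round(1)
  print(a,'tube bottom near left/right',f(P(125,60)+[0,-12,0],1),f(P(125,60)+[0,12,0],1),'ball',f(P(95,226),1))
for c in((414.2,-219.9,34),):
  for d in (0,1):print('cup',[((project('scene',np.array(c)+s+off*d)-[210,110])*6).round(1) for s in([0,-36,0],[0,36,0],[36,0,0])])
E
```

```text
1 tube bottom near left/right [311.3 353. ] [376.5 365. ] ball [302.  52.]
1.5 tube bottom near left/right [308.3 352.5] [373.5 364.5] ball [299.4  51.6]
2 tube bottom near left/right [305.3 352. ] [370.5 364. ] ball [296.8  51.3]
2.65 tube bottom near left/right [301.5 351.4] [366.6 363.4] ball [293.3  50.8]
3.2 tube bottom near left/right [298.2 350.9] [363.3 363. ] ball [290.4  50.4]
cup [array([241.7, 379.9]), array([433. , 415.7]), array([309.2, 470. ])]
cup [array([242.2, 384.8]), array([433.8, 420.8]), array([309.9, 475.2])]
```

```bash
python3 - <<'E'
from h import *
print(tri('top',(290,158),'scene',(213,246)),tri('top',(287,36),'scene',(178,395)))
go(584,-292,285,143)
E
```

```text
(array([ 683.10039265, -200.28028191,  145.74371049]), np.float64(60.751106257646555)) (array([ 939.76223965, -188.72594876,  174.88060329]), np.float64(5.8216846837600915))
t 7.58 pos [ 363.1 -440.2  277.4] ang 94.4 q [-1.01  0.16  0.26  1.66  0.02  2.05] F [-0.6 -0.1  0.7] gap 0.0
shift units [-0.05  7.72 -4.36] turn units -9.72
```

Call:
{"method": "step_arm", "body": {
  "increments": [
    [[0, 0, 0, -1, 0], [0, 0, 0, -1, 0], [0, 0, 0, -1, 0], [0, 0, 0, -1, 0], [0, 0, 0, -1, 0], [0, 0, 0, -1, 0], [0, 0, 0, -1, 0], [0, 0, 0, -1, 0]]
  ]
}}

```text
time: 8.25
ee_pos: [370.1, -434.8, 281.0]
orientation: [0.669, 0.264, 0.646, -0.255]
ft_force: [-0.5, 0.2, -0.2]
finger_gap: -0.004
```

```bash
python3 - <<'E'
from h import *
go(584,-292,285,143)
E
```

```text
t 8.25 pos [ 370.1 -434.8  281. ] ang 136.9 q [-1.    0.15  0.26  1.66  0.03  1.32] F [-0.5  0.2 -0.2] gap -0.0
shift units [0.11 8.35 1.96] turn units -1.22
```

Call:
{"method": "step_arm", "body": {
  "increments": [
    [[0, 1, 0.1, -0.6, 0], [0, 1, 0.15, -0.6, 0], [0, 1, 0.3, 0, 0], [0, 1, 0.3, 0, 0], [0, 1, 0.3, 0, 0], [0, 1, 0.3, 0, 0], [0, 0.9, 0.3, 0, 0], [0, 0, 0, 0, 0]]
  ]
}}

```text
time: 8.92
ee_pos: [551.7, -288.2, 290.2]
orientation: [0.687, 0.222, 0.658, -0.213]
ft_force: [-1.2, -1.0, 0.8]
finger_gap: 0.003
```

```bash
python3 - <<'E'
from h import *
go(584,-292,285,143)
cv2.imwrite('pics/w11.png',bot.read_camera('wrist'))
E
```

```text
t 8.92 pos [ 551.7 -288.2  290.2] ang 144.1 q [-0.6   0.28  0.43  1.69  0.02  1.6 ] F [-1.2 -1.   0.8] gap 0.0
shift units [0.22 0.52 0.94] turn units 0.22
```

View pics/w11.png

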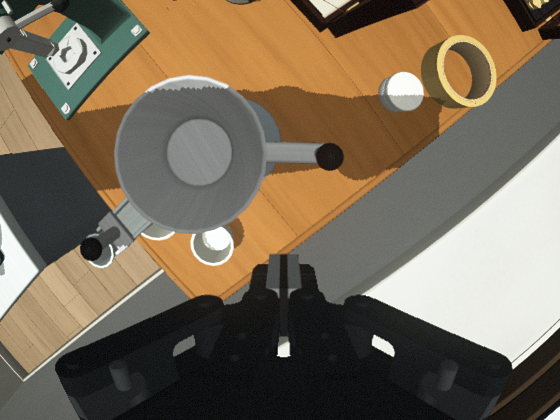

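Call:
{"method": "step_arm", "body": {
  "increments": [
    [[0, 0.3, 0.9, 0.2, 0], [0, 0, 0.1, 0, 0], [0.9, 0, 0, 0, 0], [0.9, 0, 0, 0, 0], [0.1, 0, 0, 0, 0]]
  ]
}}

```text
time: 9.38
ee_pos: [581.3, -295.6, 228.1]
orientation: [0.681, 0.227, 0.661, -0.217]
ft_force: [-0.4, 0.3, -1.7]
finger_gap: 0.003
```

```bash
python3 - <<'E'
from h import *
go(584,-292,231,143)
cv2.imwrite('pics/w12.png',bot.read_camera('wrist'))
E
```

```text
t 9.38 pos [ 581.3 -295.6  228.1] ang 143.4 q [-0.58  0.36  0.4   1.59  0.02  1.63] F [-0.4  0.3 -1.7] gap 0.0
shift units [-0.09  0.15  0.  ] turn units 0.08
```

View pics/w12.png

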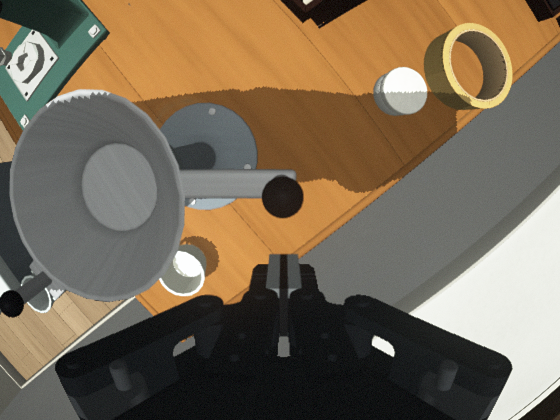

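Call:
{"method": "step_arm", "body": {
  "increments": [
    [[-0.05, 0.35, 0, 0, 0], [-0.05, 0.3, 0, 0, 0], [0, 0.24, 0.04, -1, 0], [0, 0.24, 0.04, -1, 0], [0, 0.24, 0.04, -1, 0]]
  ]
}}

```text
time: 9.85
ee_pos: [608.8, -264.4, 244.4]
orientation: [0.709, 0.131, 0.68, -0.129]
ft_force: [-0.8, -0.7, -0.1]
finger_gap: 0.001
```

```bash
cat >> h.py <<'E'
def grel():
    o=bot.get_obs();M=Rot.from_quat(o['orientation'],scalar_first=True).as_matrix();d=o['ee_pos'][:2]-S
    a=np.degrees(np.arctan2(M[1,1],M[0,1]))-90
    print('radius',np.hypot(*d).round(1),'pol',np.degrees(np.arctan2(d[1],d[0])).round(2),'face ang',a.round(2),'z',o['ee_pos'][2].round(1),'F',o['ft_force'].round(1),'t',round(o['time'],2),'q',o['q'].round(2))
E
python3 - <<'E'
from h import *
grel()
cv2.imwrite('pics/w13.png',bot.read_camera('wrist'))
E
```

```text
radius 84.3 pol -36.8 face ang -21.23 z 244.4 F [-0.8 -0.7 -0.1] t 9.85 q [-0.52  0.38  0.46  1.61  0.02  1.42]
```

View pics/w13.png

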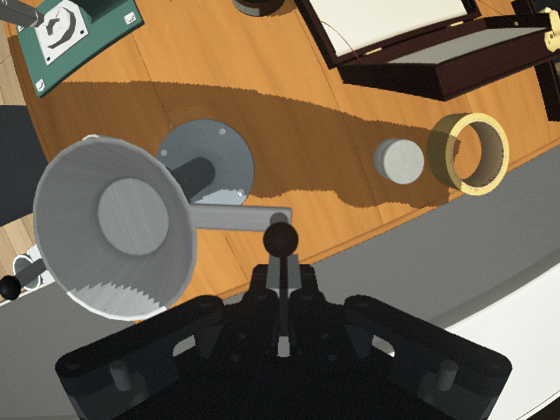

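Call:
{"method": "step_arm", "body": {
  "increments": [
    [[0.25, 0, 0, 0, 0], [0.2, 0, 0, 0, 0]]
  ]
}}

```text
time: 10.07
ee_pos: [613.1, -263.1, 237.6]
orientation: [0.713, 0.129, 0.676, -0.129]
ft_force: [-0.5, -1.1, -0.1]
finger_gap: 0.001
```

```bash
python3 - <<'E'
from h import *
grel()
E
```

```text
radius 87.0 pol -34.44 face ang -21.05 z 237.6 F [-0.5 -1.1 -0.1] t 10.07 q [-0.51  0.37  0.44  1.59  0.02  1.43]
```

Call:
{"method": "step_arm", "body": {
  "increments": [
    [[0.1, 0.24, 0.04, -1, 0], [0.1, 0.24, 0.04, -1, 0], [0.1, 0.24, 0.04, -1, 0]]
  ]
}}

```text
time: 10.32
ee_pos: [623.2, -246.0, 231.0]
orientation: [0.726, 0.033, 0.686, -0.042]
ft_force: [-0.2, -1.8, 0.3]
finger_gap: 0.002
```

```bash
python3 - <<'E'
from h import *
grel()
cv2.imwrite('pics/w14.png',bot.read_camera('wrist'))
E
```

```text
radius 87.9 pol -21.41 face ang -6.03 z 231.0 F [-0.2 -1.8  0.3] t 10.32 q [-0.48  0.37  0.43  1.57  0.01  1.19]
```

View pics/w14.png

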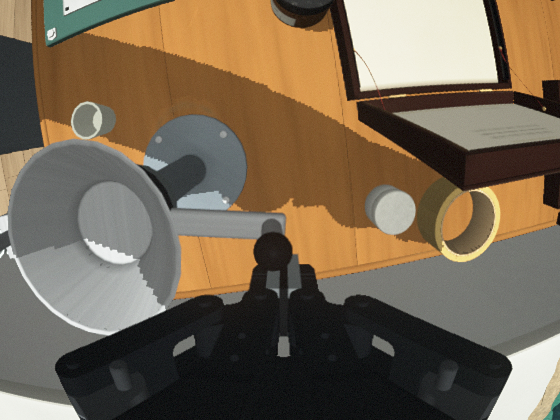

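Call:
{"method": "step_arm", "body": {
  "increments": [
    [[0.08, 0.24, -0.06, -1, 0], [0.08, 0.24, -0.06, -1, 0], [0.06, 0.24, -0.02, -1, 0], [0.06, 0.24, 0, -1, 0]]
  ]
}}

```text
time: 10.7
ee_pos: [620.6, -218.5, 223.3]
orientation: [0.722, -0.097, 0.68, 0.078]
ft_force: [1.5, -1.3, -0.6]
finger_gap: -0.003
```

```bash
python3 - <<'E'
from h import *
grel()
cv2.imwrite('pics/w15.png',bot.read_camera('wrist'))
E
```

```text
radius 79.4 pol -3.31 face ang 14.11 z 223.3 F [ 1.5 -1.3 -0.6] t 10.7 q [-0.44  0.33  0.35  1.53  0.01  0.88]
```

View pics/w15.png

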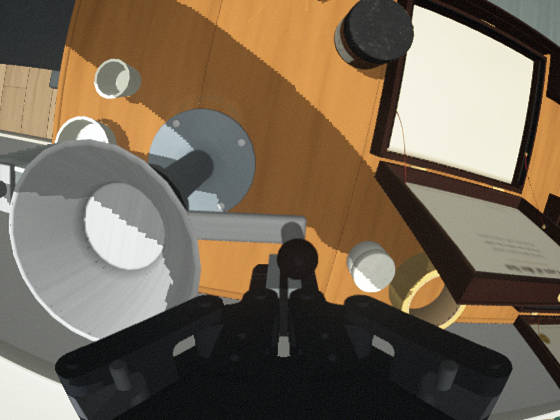

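Call:
{"method": "step_arm", "body": {
  "increments": [
    [[-0.12, 0.22, 0.15, -1, 0], [-0.05, 0.24, 0.13, -1, 0], [0, 0.24, 0.06, -1, 0]]
  ]
}}

```text
time: 11.0
ee_pos: [621.9, -196.1, 227.7]
orientation: [0.703, -0.19, 0.665, 0.165]
ft_force: [0.7, -0.8, 1.2]
finger_gap: 0.001
```

```bash
python3 - <<'E'
from h import *
grel()
cv2.imwrite('pics/w16.png',bot.read_camera('wrist'))
E
```

```text
radius 82.6 pol 12.46 face ang 28.98 z 227.7 F [ 0.7 -0.8  1.2] t 11.0 q [-0.41  0.31  0.34  1.54  0.01  0.65]
```

View pics/w16.png

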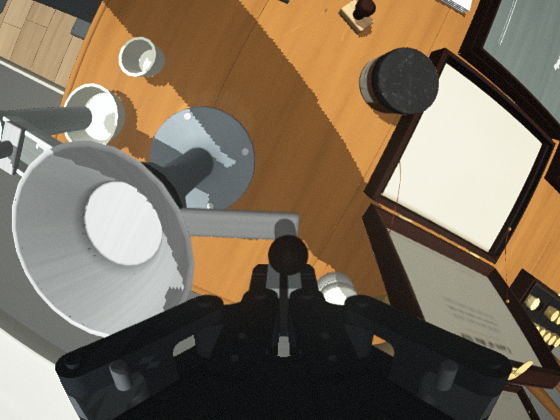

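Call:
{"method": "step_arm", "body": {
  "increments": [
    [[0, 0.22, 0.05, -0.8, 0], [0, 0.15, 0.03, -0.4, 0]]
  ]
}}

```text
time: 11.22
ee_pos: [619.5, -187.7, 228.0]
orientation: [0.693, -0.227, 0.655, 0.195]
ft_force: [6.3, -10.2, -3.5]
finger_gap: 0.0
```

```bash
python3 - <<'E'
from h import *
grel()
E
```

```text
radius 82.5 pol 18.53 face ang 34.73 z 228.0 F [  6.3 -10.2  -3.5] t 11.22 q [-0.4   0.29  0.32  1.53  0.    0.57]
```

Call:
{"method": "step_arm", "body": {
  "increments": [
    [[0, 0.12, 0, 0, 0]]
  ]
}}

```text
time: 11.3
ee_pos: [619.4, -187.8, 228.2]
orientation: [0.695, -0.228, 0.655, 0.191]
ft_force: [5.8, -5.8, -3.3]
finger_gap: -0.001
```

```bash
python3 - <<'E'
from h import *
grel()
E
```

```text
radius 82.3 pol 18.45 face ang 34.37 z 228.2 F [ 5.8 -5.8 -3.3] t 11.3 q [-0.4   0.29  0.31  1.52 -0.    0.57]
```

Call:
{"method": "step_arm", "body": {
  "increments": [
    [[0, -0.4, 0, 0, 0], [0, -0.6, 0, 0, 0], [-0.7, -0.2, 0, 0, 0], [-0.9, 0, 0, 0, 0], [-0.5, -0.3, 0, 0, 0]]
  ]
}}

```text
time: 11.72
ee_pos: [637.5, -224.6, 289.2]
orientation: [0.695, -0.215, 0.661, 0.184]
ft_force: [1.3, 0.3, 0.6]
finger_gap: 0.003
```

```bash
python3 - <<'E'
from h import *
go(450,-470,290)
E
```

```text
t 11.72 pos [ 637.5 -224.6  289.2] ang -147.2 q [-0.44  0.41  0.59  1.69 -0.    0.56] F [1.3 0.3 0.6] gap 0.0
shift units [-0.17 -3.5  -9.68] turn units None
```

Call:
{"method": "step_arm", "body": {
  "increments": [
    [[0, -0.6, -0.8, 0, 0], [0, -0.6, -0.8, 0, 0], [0, -0.6, -0.9, 0, 0], [0, -0.4, -0.9, 0, 0], [0, -0.3, -0.9, 0, 0], [0, -0.3, -0.9, 0, 0], [0, -0.3, -0.9, 0, 0], [0, -0.3, -0.9, 0, 0]]
  ]
}}

```text
time: 12.38
ee_pos: [513.4, -429.5, 292.5]
orientation: [0.703, -0.203, 0.66, 0.17]
ft_force: [0.7, -0.6, 0.3]
finger_gap: -0.002
```

Call:
{"method": "step_arm", "body": {
  "increments": [
    [[0, 0, -0.9, 0, 0], [0, 0, -0.9, 0, 0], [0, 0, -0.9, 0, 0], [0, 0, 0, 0, 0]]
  ]
}}

```text
time: 12.72
ee_pos: [434.8, -478.3, 287.1]
orientation: [0.705, -0.192, 0.663, 0.159]
ft_force: [0.3, -0.3, 0.0]
finger_gap: -0.0
```

```bash
python3 - <<'E'
from h import *
go(450,-470,290)
im=bot.read_camera('top');cv2.imwrite('pics/t20.png',im);s=bot.read_camera('scene');cv2.imwrite('pics/s20.png',s)
cv2.imwrite('pics/t20c.png',cv2.resize(im[140:320,230:430],None,fx=3.3,fy=3.3,interpolation=cv2.INTER_CUBIC))
measure_top('pics/t20.png')
E
```

```text
t 12.72 pos [ 434.8 -478.3  287.1] ang -151.1 q [-0.95  0.32  0.46  1.65  0.04  0.11] F [ 0.3 -0.3  0. ] gap -0.0
shift units [-0.07 -0.01  0.58] turn units None
seed 333 259
ball [331.97619048 259.11904762] [ 8  9  8  7 42] [ 447.08864379 -216.64670862] 94.25138751016485 1.6699711256306833
```

View pics/t20c.png

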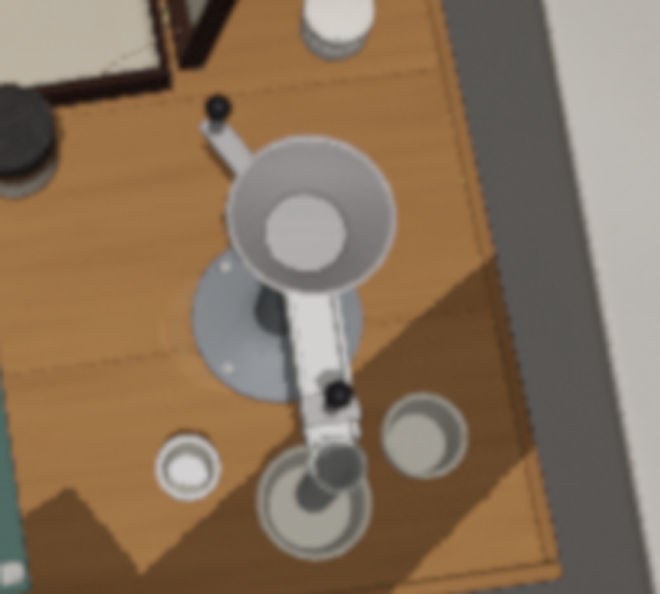

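View pics/s20.png

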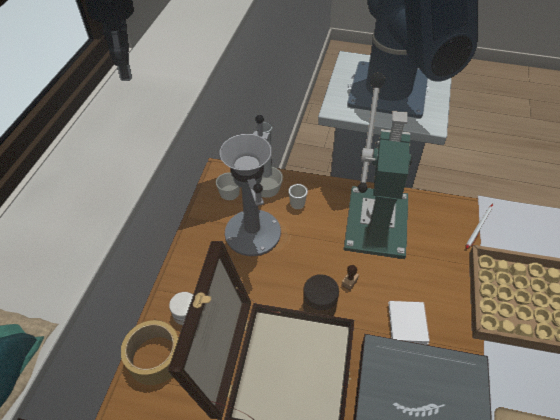

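```bash
python3 - <<'E'
from h import *
p=plane('top',[(230+218/3.3,140+107/3.3)],226)[0];d=p[:2]-S;print(p,np.hypot(*d),np.arctan2(d[1],d[0]),'gate turned',np.arctan2(d[1],d[0])+.639)
E
```

```text
[ 609.82277141 -172.93613716  226.        ] 79.83362862967078 0.5388104979187205 gate turned 1.1778104979187205
```

```bash
python3 -c "
from cell import bot
print(bot.sign_off())"
```

```text
the job is handed in; nothing more can be done
None
```

The chute now stands with its outlet over the wide cup, and the gate lever is at its open stop. I set the chute first and handed the job in at about 13 s, with the arm clear of everything.

- **Chute:** I pushed it round by its peg with the shut fingertips, in two pushes, and it stayed put afterwards. My last checks put it at 1.5–1.9° on the stand's circle, against 2.65° for the cup's centre. The outlet is therefore about 2 mm past centre; I left it there because another push could have missed by as much. These readings disagree by up to 0.4°, or about 1 mm at the outlet. One fit of the cup's rim, taken with the tube overlapping it, gave 4.7°, and I discarded it.
- **Gate:** I pushed it by its peg until it stopped moving at about 12 N, with the tool where the open stop should put it. The final picture measured 1.18 rad of turn against 1.2, which is within my pixel error.
- **Other things:** In the final pictures the cups, both jars and the stamp look where they started. I compared these by eye and did not re-measure them.

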